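# Clamp a casting in the quick-action fixture with its ball knob

### The job

A small metal casting lies loose between the jaws of the holding fixture: push it along the bed until its end is up against the steel end stop, then close the jaw on it by turning the fixture's smooth ball knob clockwise. Tighten it to a squeeze of about 15 N (10 N is enough to hold it, more than 25 N spoils it), then let go, leaving it clamped and still against the stop. Work the jaw only by its knob, and leave the other things on the bench alone.

Things in the scene. Friction and masses are not known exactly. Their poses are not given: they have to be found in the camera images.
- fixture: Dark iron holding fixture, bolted down. Origin: centre of its underside, at bench height; x points away from the robot's side to the end stop, y along the jaw travel (fixed jaw at -y, ball knob at +y), z up. Bed 150 (x) by 300 (y) mm, top at z = 16 mm. Fixed jaw: 50 by 26 mm block, top at z = 51 mm, bolted in slots, its face anywhere from y = -56 to -64 mm.
- stop_face (a point): Middle of the end stop's face, the face looking to fixture -x: a small bright steel block 34 mm wide in y, 14 mm thick, from the bed (16 mm) to 46 mm above the bench. At fixture x = +35, y = -42 mm.
- ball_center (a point): Centre of the smooth black ball knob, 48 mm across, 108 mm above the bench at fixture x = 0, y = +110 mm; it turns about the vertical through this point, clockwise from above closes the jaw. Polished: friction on finger pads only about 0.4, so pads must close at this height, across the widest part, with a firm grip (35 N is ample), or they slip. Needs 1.1 to 2.8 rad in all; regrip as needed.
- knob_foot (a point): Foot of the ball knob's upright 16 mm spindle, on top of the pinion housing (56 by 50 mm, top 58 mm above the bench). Torque to turn the knob: 0.12 N m of drag plus 0.010 N m per newton of squeeze (15 N: 0.27 N m). At rest the drag can act either way, so compare with readings taken just before the jaw bears. 10 mm of jaw travel per radian. Let go, it stays, easing back to about 12 N if tightened beyond that.
- jaw: Moving jaw, dark iron with a sprung rubber-faced plate, geared to the ball knob. Axes as the fixture's. Origin on the plane of the unloaded rubber face (looks to -y), mid-length, level with the fixture's underside. 50 mm long in x, 33 mm thick, top 51 mm above the bench. Starts 47 to 61 mm from the fixed jaw. Once it bears on the casting, squeeze rises roughly 8 N per mm of travel.
- casting_center (a point): Middle of the block of the loose grey casting: block 60 (its x) by 36 (its y, between the jaws) by 40 mm high, with a round boss on top 28 mm across, 12 mm high; 0.24 to 0.38 kg. It stands on the bed between the jaws, long side roughly along them, 18 to 38 mm short of the end stop. Home and clamped it lies at fixture x = +5, y = -38 to -46 mm.
- casting_end (a point): Centre of the casting's end face that goes against the end stop, 30 mm along its x from casting_center.
- casting: The same casting; origin at the centre of its underside, 20 mm below casting_center; x along its length to the stop, z up.
- spare_casting: Bystander to leave alone: a second casting of the same shape standing on the bench beside the fixture, on the fixed jaw's side; origin under its centre.
- brush: Bystander to leave alone: a hand brush lying on the robot's side of the fixture; origin under its middle.
- spanner: Bystander to leave alone: a spanner lying beyond the fixture; origin under its middle.
- grease_jar: Bystander to leave alone: amber jar 60 mm across, 65 mm high, beside the fixture on the knob's side; origin under its centre.
- hammer: Bystander to leave alone: a hammer lying on the left of the bench; origin under its middle.
- mug: Bystander to leave alone: a white mug 80 mm across, 90 mm high, on the left; origin under its centre.
- cleaner: Bystander to leave alone: a white bottle 70 mm across, 190 mm high, far right; origin under its centre.
- screwdriver: Bystander to leave alone: a screwdriver lying on the right; origin under its middle.
Mind the look-alikes: they are no part of the job. Leave any pink or turquoise look-alike of the casting alone.

How it is judged:
By the outcome, as a careful person would: the job done as asked, in the order asked, and still so for the second after the job is handed in, with the robot touching nothing.
It also fails if it takes over 72 s, if anything falls off the work surface, if the arm or the gripper's body presses on something with over 40 N, if the wrist force passes 120 N, or if a joint passes its speed limit or range.

### The arm

A 7-joint arm with a two-finger parallel gripper is mounted at the origin on the work surface. World frame = base frame: x ahead of the robot, y to its left, z up, the work surface at z = 0. Lengths are in m, angles in rad, forces in N, time in s.
With the tool pointing down it reaches from about 0.4 to 0.85 m from the base axis. Payload 4.5 kg.
Tool frame: the origin (TCP) lies at the very end of the fingers, on their centre line; the grasp point (between the pads) lies behind it (r.grip_depth is the z of the grasp point in the tool frame, in m); z points along the fingers, y is the direction in which the jaws open and shut (so a half turn about z gives the same grasp; the last joint's range is limited). The gripper opens to 88 mm and grips with 3 to 60 N. Pads are 18 mm wide; open, the fingers measure 123 mm over their backs; the gripper's body (75 mm by 187 mm) begins 45 mm behind the grasp point.
Start: joints at [1.335, 0.689, -0.195, 1.565, 0.157, 0.902, -0.215], TCP at [0.167, -0.602, 0.239] pointing down, gripper open.
Joint ranges: [-3.01, 3.01], [-0.46, 2.08], [-1.47, 1.51], [0.13, 2.56], [-1, 4.14], [0.04, 2.09], [-2.66, 2.66]. Speed limits (rad/s): [2.57, 2.57, 3.14, 3.14, 3.14, 3.14, 3.14].

### API

Orientations are given as a unit quaternion [x, y, z, w].
In Python, from plant import sensors, cams, r gives the robot as it stands. The module is installed in compiled form; this text tells all that it offers.
- The arm moves only by the tool drive_tool, never from a script. Its argument "series" is a list that holds one entry, the list of rows, each a list of 5 numbers: the shift along the world's x, y, z in mm, then the turn about the world's z in rad, then the finger opening in mm, from 0 to 88.1. A call has 1 to 10 rows; each row shifts and turns the commanded pose from where the row before left it; what a row does not reach is not made up. A row lasts 1/10 s, in which the tool goes at most 50 mm and 8.59 degrees, less where a joint would pass 70% of its speed; a pose out of reach is approached as far as the arm can. A call with a gripper value outside its range is refused whole. The fingers move at their own pace and stop on an object; "force" is the grip in N (left out, the last holds). Time passes only in rows, so rows that do not move let the fingers close. It gives the time, the measured TCP pose, the force and the opening at its end, in the units of the state.
- sensors.get_state(): the state, without advancing time (a new reading comes with each control period).
- cams.snapshot(name): name is "side" or "top"; returns the picture (480x640x3 uint8, blue, green, red); there is no depth.
- cams.camera_model(name): a dict with "fx", "fy", "cx", "cy" (pixels), "camera_from_world" (4x4, takes a point from world to camera coordinates). Camera axes: x right, y down, z forward; pixel columns grow to the right and rows downward; lengths in m; the calibration is good to about 2 mm. A picture is of the moment at which its call begins. camera_model takes no time and is no camera call.
- r.finish_job(): hands the job in, once; it reports no verdict.
Trained networks look in the newest picture that a camera, given by its name, has taken for a name from the list of things; names that differ only in an ending like _2 or _b are one class to them, and where a whole thing is asked for, a point or a joint stands for the part that bears it (a point fixed in the world has none). Each returns a list of dicts, best first, with "confidence" (0 to 1); they miss things now and then, are a little off and sometimes report something else, mostly with a low value. They report only what shows in the picture. A call takes as long as a camera call. They do not tell look-alikes from the thing itself.
- cams.trace(camera, name): "mask" (480x640 bool, what is visible of it) and "at" ([column, row] in pixels, amid what is visible of it).
- cams.mark_of(camera, name): "at" ([column, row] in pixels: a listed point, or the origin of a listed thing).
The state is a dict: "clock": time; "q": joint angles; "qd": joint speeds; "joint_torque": joint torques, N m; "tool_pos": TCP position; "eef_rot": TCP orientation; "contact_force": force on the tool from outside, world axes, zero at the start; "moment": the same for the moment, N m; "opening": opening from 0.0 (shut) to 1.0 (fully open).
Only numpy, scipy, OpenCV 4.12 (cv2) and the standard library are available. Lean on these libraries where they do the work, as an engineer would, in place of code of your own. Each camera call takes 0.05 s, during which the arm holds its last target.

## Working session

There is one attempt and no reset: what is moved stays moved. The work goes in short steps, Python scripts to look and compute and a tool call to move; the robot and the scene stay as the last step left them, time stands still between calls to the robot, and variables do not carry over. Pictures are saved under pics/ and viewed, and the job is handed in when it is done.

Besides the shell and the picture viewer there is one more tool, called in YAML: its name, and indented under it one key for each argument. drive_tool: Moves the arm, as the interface text tells. Its arguments: {"type":"object","properties":{"series":{"type":"array","items":{"type":"array","items":{"type":"array","items":{"type":"number"}}}},"force":{"type":"number"}},"required":["series"]}

```bash
mkdir -p pics; ls; python3 - <<'E'
from plant import sensors, cams, r
import cv2
s=sensors.get_state()
print({k:(v if not hasattr(v,'round') else v) for k,v in s.items()}, r.grip_depth)
for c in ["side","top"]:
    cv2.imwrite(f"pics/{c}0.png",cams.snapshot(c)); m=cams.camera_model(c); print(c,m)
    for n in ["stop_face","ball_center","knob_foot","jaw","casting_center","casting_end","casting","fixture"]:
        for d in cams.mark_of(c,n)[:3]: print(c,n,d["at"],round(d["confidence"],2))
print(sensors.get_state()["clock"])
E
```

```text
pics
{'clock': 0.0, 'q': array([ 1.3348078 ,  0.68995091, -0.1945018 ,  1.56634774,  0.15730606,
        0.90247576, -0.21509512]), 'qd': array([-0.00024923, -0.00034965, -0.00186855, -0.00050304,  0.00195842,
        0.00039433, -0.00165462]), 'joint_torque': array([ 8.35321534e-04, -5.27569664e+01, -1.26691081e+00, -1.53428721e+01,
       -5.26746805e-02,  6.37643418e-03,  2.23816160e-04]), 'tool_pos': array([ 0.16635829, -0.60180455,  0.23792937]), 'eef_rot': array([ 9.90909504e-01,  1.34527145e-01, -1.90860398e-04, -8.74711706e-04]), 'contact_force': array([-0.64617108, -0.49159672,  0.677802  ]), 'moment': array([-0.06179972, -0.00549841, -0.02932211]), 'opening': 0.9990528292859243} -0.0187
side {'fx': 592.0561763396943, 'fy': 592.0561763396943, 'cx': 322.37585507914423, 'cy': 243.06794347429502, 'camera_from_world': array([[ 0.95785974,  0.28652938, -0.02014032, -0.48336134],
       [ 0.16898986, -0.61884947, -0.76711652, -0.01565499],
       [-0.23226524,  0.73138652, -0.64119156,  1.67013491],
       [ 0.        ,  0.        ,  0.        ,  1.        ]])}
side stop_face [311
[... 675 characters left out ...]
,  0.02032556, -0.02346739],
       [-0.984204  ,  0.01303322, -0.17655771,  0.49375229],
       [ 0.17623115, -0.02298549, -0.98408041,  1.31671235],
       [ 0.        ,  0.        ,  0.        ,  1.        ]])}
top stop_face [329.8, 238.0] 0.72
top ball_center [268.8, 238.7] 0.6
top knob_foot [271.4, 238.0] 0.72
top jaw [315.3, 247.3] 0.71
top casting_center [228.2, 286.1] 0.89
top casting_center [322.6, 261.7] 0.84
top casting_center [264.8, 196.4] 0.61
top casting_end [322.0, 245.7] 0.85
top casting_end [400.9, 291.6] 0.85
top casting_end [258.8, 197.0] 0.83
top casting [393.9, 290.3] 0.82
top casting [230.1, 287.3] 0.78
top casting [320.9, 258.3] 0.71
top fixture [310.7, 248.7] 0.8
0.9
```

View pics/side0.png

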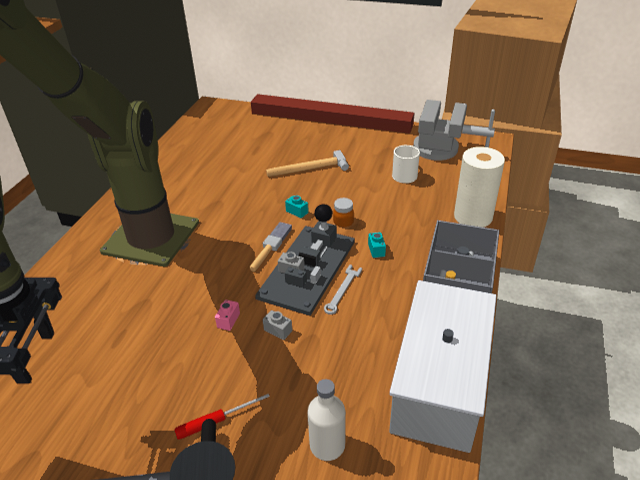

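View pics/top0.png

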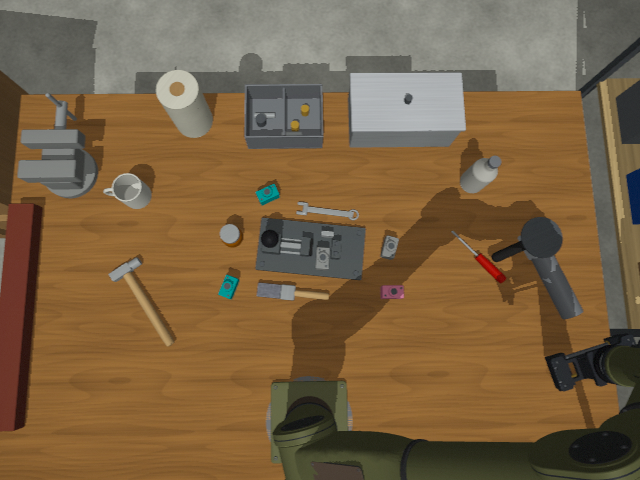

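```bash
python3 - <<'E'
import cv2
a=cv2.imread("pics/side0.png")[170:330,200:400];b=cv2.imread("pics/top0.png")[180:320,220:420]
cv2.imwrite("pics/side0z.png",cv2.resize(a,None,fx=4,fy=3.7,interpolation=2)[:592]);cv2.imwrite("pics/top0z.png",cv2.resize(b,None,fx=4,fy=4,interpolation=2))
E
```

```text
(no output)
```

View pics/side0z.png

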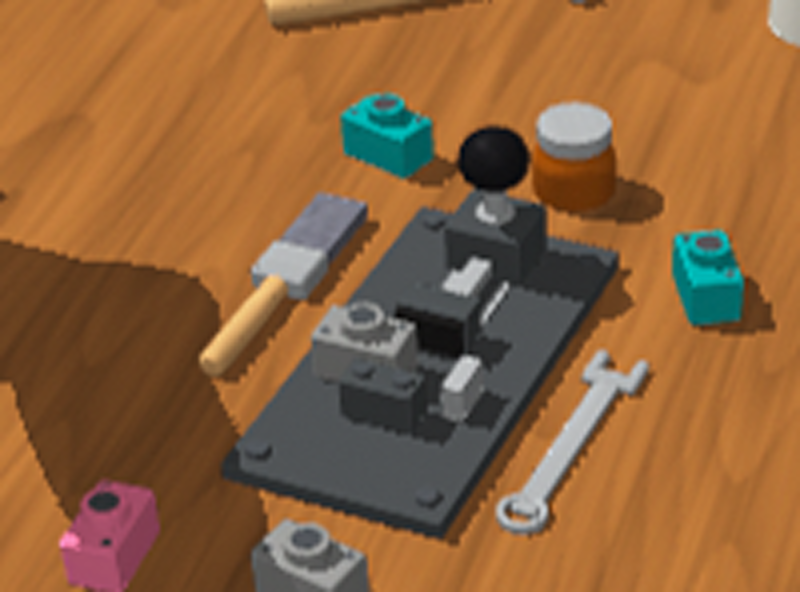

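View pics/top0z.png

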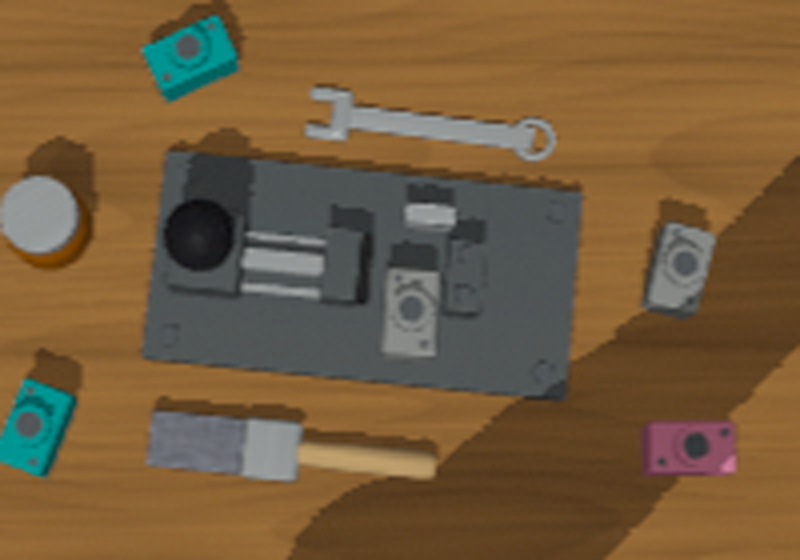

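The fixture is in the middle of both views, with the ball knob at top (270,239) and side (323,213). The casting sits at top (323,257), on the robot's side of the stop at (327,234). The pink and turquoise blocks are clear of it. Next I'll fit the poses.

```bash
cat > h.py <<'E'
from plant import sensors, cams, r
import numpy as np, cv2
from scipy.optimize import least_squares
M={c:cams.camera_model(c) for c in("side","top")}
def proj(c,P):
    m=M[c];P=np.atleast_2d(P);T=np.array(m["camera_from_world"]);q=P@T[:3,:3].T+T[:3,3]
    return np.c_[m["fx"]*q[:,0]/q[:,2]+m["cx"],m["fy"]*q[:,1]/q[:,2]+m["cy"]]
def back(c,uv,z):
    m=M[c];T=np.array(m["camera_from_world"]);R=T[:3,:3];o=-R.T@T[:3,3]
    d=R.T@np.array([(uv[0]-m["cx"])/m["fx"],(uv[1]-m["cy"])/m["fy"],1]);return o+d*(z-o[2])/d[2]
def W(p,P):
    P=np.atleast_2d(np.array(P,float));c,s=np.cos(p[2]),np.sin(p[2])
    return np.c_[p[0]+c*P[:,0]-s*P[:,1],p[1]+s*P[:,0]+c*P[:,1],P[:,2]]
E
cat > fit.py <<'E'
from h import *
tz=lambda u,v:(u/4+220,v/4+180); sz=lambda u,v:(u/4+200,v/3.7+170)
obs=[("top",tz(168,152),(.075,.15,.016)),("top",tz(581,190),(.075,-.15,.016)),("top",tz(567,397),(-.075,-.15,.016)),("top",tz(143,357),(-.075,.15,.016)),
("side",sz(225,466),(-.075,-.15,.016)),("side",sz(440,528),(.075,-.15,.016)),("side",sz(618,258),(.075,.15,.016)),
("top",tz(199,235),(0,.11,.108)),("side",sz(493,158),(0,.11,.108))]
f=lambda p:np.concatenate([proj(c,W(p,P))[0]-np.array(uv) for c,uv,P in obs])
s=least_squares(f,[.5,0,0],loss="soft_l1");p=s.x;print(p);print(f(p).reshape(-1,2).round(1))
np.save("fix.npy",p)
for c,uv in(("top",tz(411,308)),("side",sz(365,316))):
    print("boss top",c,back(c,uv,.068), )
def tofix(w):
    d=w[:2]-p[:2];c,s_=np.cos(p[2]),np.sin(p[2]);return np.array([c*d[0]+s_*d[1],-s_*d[0]+c*d[1]])*1e3
for c,uv in(("top",tz(411,308)),("side",sz(365,316))): print("boss fix mm",tofix(back(c,uv,.068)))
# casting top corners z=56
for c,L in(("top",[(387,268),(438,270),(436,357),(382,353)]),):
    q=[tofix(back(c,tz(*u),.056)) for u in L];print(np.round(q,1),np.mean(q,0))
for n,u,z in(("jaw face top edge",(366,265),.051),("jaw back",(325,265),.051),("fixed jaw R",(487,277),.051),("fixedL",(447,265),.051),("stop top near",(430,226),.046)):
    print(n,tofix(back("top",tz(*u),z)))
print("ball w",W(p,(0,.11,.108)),"stop w",W(p,(.035,-.042,.03)))
E
python3 fit.py
```

```text
[ 0.4665069  -0.01347899 -0.10882747]
[[-0.9 -1.1]
 [ 0.4 -0.7]
 [-0.1 -0.3]
 [-0.7 -0.3]
 [-2.1  0.3]
 [-0.2  0.1]
 [-0.5 -1.3]
 [-0.  -0.4]
 [-0.8  1.1]]
boss top top [ 0.43230177 -0.04477711  0.068     ]
boss top side [ 0.43619628 -0.04082891  0.068     ]
boss fix mm [-30.60340499 -34.82808107]
boss fix mm [-27.16075612 -30.4802476 ]
[[ -2.9 -16.1]
 [ -0.9 -51.2]
 [-60.9 -55.1]
 [-61.6 -18.1]] [-31.58656144 -35.13447394]
jaw face top edge [-1.39349075 -1.5599263 ]
jaw back [-4.07945241 26.57812092]
fixed jaw R [ -1.80513475 -85.43818189]
fixedL [  3.91973865 -57.22114514]
stop top near [ 30.95825149 -43.24971687]
ball w [[0.47845431 0.09587027 0.108     ]] stop w [[ 0.49673811 -0.05903197  0.03      ]]
```

```bash
python3 - <<'E'
from h import *
p=np.load("fix.npy")
for n,P in(("start",(-.079,-.036,.028)),("end",(-.034,-.038,.028))): print(n,W(p,P)*1e3)
c,s=np.cos(p[2]),np.sin(p[2]);print("dirx",c,s)
for n,d in(("brush","brush"),):
    for cam in("top","side"):
        ds=cams.trace(cam,n); m=ds[0]["mask"];print(cam,ds[0]["confidence"],m.sum(),ds[0]["at"])
        if cam=="top":
            v,u=np.nonzero(m)
            L=np.array([back("top",(a,b),.02)[:2] for a,b in zip(u,v)])-p[:2]
            F=np.c_[c*L[:,0]+s*L[:,1],-s*L[:,0]+c*L[:,1]]*1e3
            for y in(-60,-40,-20,0):
                q=F[abs(F[:,1]-y)<6,0]; print(y,q.min() if len(q) else None,q.max() if len(q) else None)
E
```

```text
start [[384.06419619 -40.68560429  28.        ]]
end [[428.58075662 -47.56134769  28.        ]]
dirx 0.9940841331949625 -0.10861278069371065
top 0.68 748 [281.6, 294.9]
-60 -139.98496140345128 -123.24093433886166
-40 -139.04512272894786 -121.52158212414558
-20 -140.58954204516874 -121.61342533230406
0 -140.16466277250115 -122.64830405922255
side 0.9 593 [274.3, 243.7]
```

drive_tool:
  series:
    - [[22,50,0,-0.04,20],[22,50,0,-0.04,14],[22,50,0,-0.04,14],[22,50,0,-0.04,14],[22,50,0,-0.04,14],[22,50,0,-0.04,14],[22,50,0,-0.04,14],[22,50,0,-0.04,14],[15,50,0,-0.04,14],[10,50,0,-0.02,14]]
  force: 20

```text
clock: 2.0
tool_pos: [0.3534, -0.1376, 0.239]
eef_rot: [0.998, -0.056, 0.001, 0.0]
contact_force: [1.2, 0.6, -0.3]
opening: 0.16
```

drive_tool:
  series:
    - [[0,0,0,0,6],[0,0,0,0,6]]

```text
clock: 2.2
tool_pos: [0.3525, -0.1382, 0.239]
eef_rot: [0.999, -0.053, 0.0, 0.0]
contact_force: [0.9, -1.0, -0.3]
opening: 0.071
```

drive_tool:
  series:
    - [[10,32,0,0,6],[10,32,0,0,6],[9,32,0,0,6],[0,0,-45,0,6],[0,0,-45,0,6],[0,0,-40,0,6],[0,0,0,0,6],[0,0,0,0,6]]

```text
clock: 3.0
tool_pos: [0.3807, -0.045, 0.1088]
eef_rot: [0.998, -0.057, -0.001, 0.0]
contact_force: [-0.3, -0.2, -0.3]
opening: 0.067
```

```bash
python3 - <<'E'
from h import *
s=sensors.get_state();print(s["q"].round(2),s["tool_pos"],s["contact_force"],s["opening"]*88)
a=cams.snapshot("side")[170:330,200:400];b=cams.snapshot("top")[180:320,220:420]
cv2.imwrite("pics/s1.png",cv2.resize(a,None,fx=4,fy=3.7,interpolation=2)[:592]);cv2.imwrite("pics/t1.png",cv2.resize(b,None,fx=4,fy=4,interpolation=2))
E
```

```text
[-0.    0.7  -0.    2.39  0.03  0.06 -1.72] [ 0.38070011 -0.04498471  0.10884488] [-0.33423869 -0.18612828 -0.3330787 ] 5.880362765172488
```

View pics/s1.png

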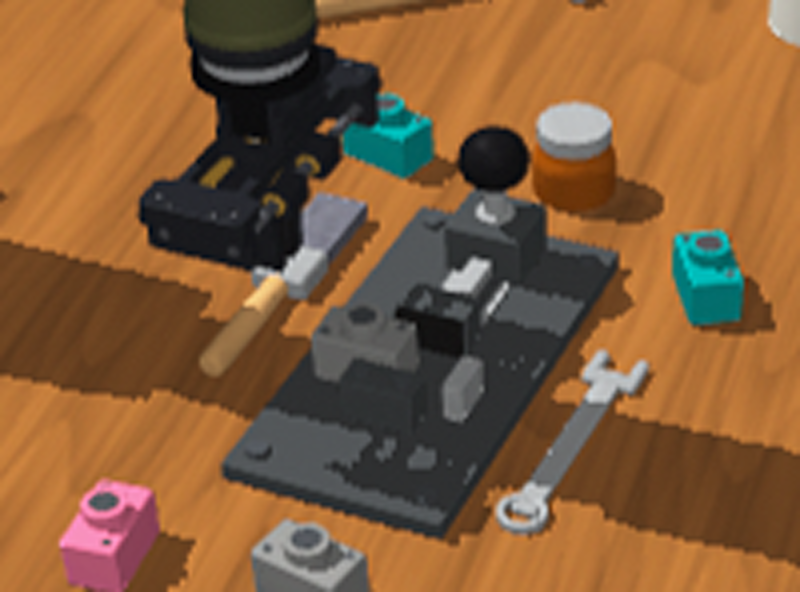

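View pics/t1.png

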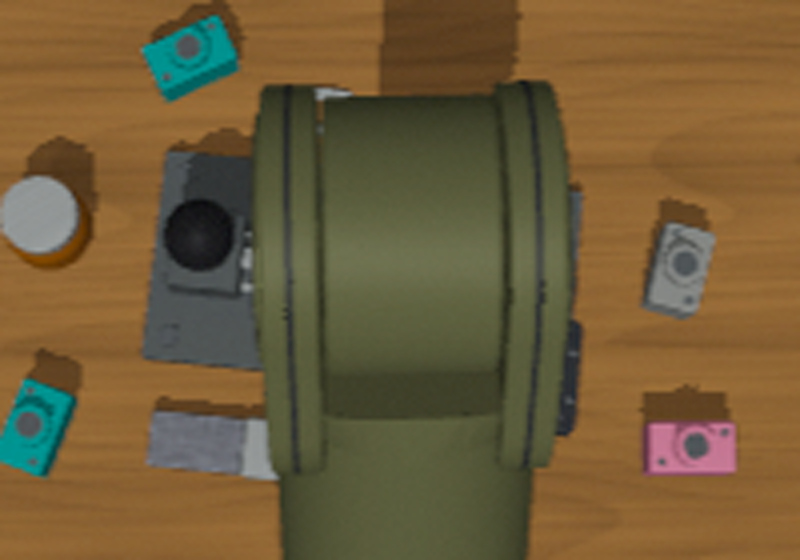

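drive_tool:
  series:
    - [[2,3,-20,0,6],[0,0,-20,0,6],[0,0,0,0,6]]

```text
clock: 3.4
tool_pos: [0.3914, -0.0419, 0.0893]
eef_rot: [0.998, -0.055, -0.004, 0.0]
contact_force: [0.2, -0.1, -0.2]
opening: 0.068
```

```bash
python3 - <<'E'
from h import *
s=sensors.get_state();print(s["q"].round(3),s["tool_pos"],s["eef_rot"].round(4),s["contact_force"],s["opening"]*88)
E
```

```text
[ 0.006  0.747 -0.026  2.363  0.398  0.044 -2.092] [ 0.3914194  -0.04189648  0.08926494] [ 9.985e-01 -5.470e-02 -4.300e-03  1.000e-04] [ 0.18159091 -0.08383777 -0.22342641] 5.976259322528781
```

drive_tool:
  series:
    - [[20,-1,0,0,44],[21,-1,0,0,44],[0,0,0,0,44],[0,0,0,0,44]]

```text
clock: 3.8
tool_pos: [0.4302, -0.0437, 0.0889]
eef_rot: [0.998, -0.055, -0.006, 0.0]
contact_force: [-0.5, 0.8, -0.3]
opening: 0.407
```

```bash
python3 - <<'E'
from h import *
s=sensors.get_state();print(s["q"].round(3),s["tool_pos"],s["eef_rot"].round(4),s["contact_force"],s["opening"]*88)
a=cams.snapshot("side")[200:320,220:380]
cv2.imwrite("pics/s2.png",cv2.resize(a,None,fx=5,fy=5,interpolation=2))
E
```

```text
[ 0.053  0.755 -0.093  2.245  0.386  0.168 -2.078] [ 0.43020075 -0.04368414  0.08888638] [ 9.984e-01 -5.540e-02 -6.100e-03  1.000e-04] [-0.54493457  0.78441907 -0.29739131] 35.80867477470156
```

View pics/s2.png

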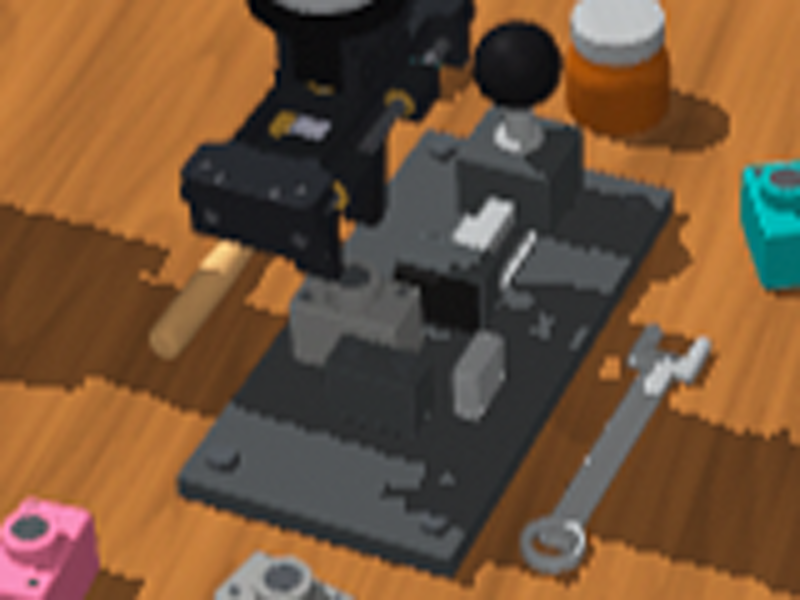

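```bash
python3 - <<'E'
from h import *
print(proj("side",[.4302,-.0437,.0889]), back("side",(291.4,255.6),.068))
p=np.load("fix.npy");F=W(p,[-.0305,-.0345,.068]);print(F,proj("side",F))
# refine: draw predicted casting edges on both initial pics
for c,f in(("top","pics/top0.png"),("side","pics/side0.png")):
    im=cv2.imread(f);S=5;o=(280,225) if c=="top" else (255,225)
    z=cv2.resize(im[o[1]:o[1]+80,o[0]:o[0]+110],None,fx=S,fy=S,interpolation=cv2.INTER_NEAREST)
    def poly(P,col):
        q=((proj(c,W(p,P))-o+.5)*S).astype(int);cv2.polylines(z,[q],True,col,1)
    cx,cy=-.0305,-.0345
    poly([(cx+a,cy+b,.056) for a,b in((.03,.018),(.03,-.018),(-.03,-.018),(-.03,.018))],(0,255,255))
    t=np.linspace(0,6.28,30);poly([(cx+.014*np.cos(a),cy+.014*np.sin(a),.068) for a in t],(0,255,0))
    poly([(.035,-.042+b,zz) for b,zz in((.017,.046),(-.017,.046),(-.017,.016),(.017,.016))],(0,0,255))
    cv2.imwrite(f"pics/ov_{c}.png",z)
E
```

```text
[[288.16076721 249.41978174]] [ 0.43680562 -0.04143667  0.068     ]
[[ 0.4324402 -0.0444622  0.068    ]] [[289.37395269 256.05983096]]
```

View pics/ov_top.png

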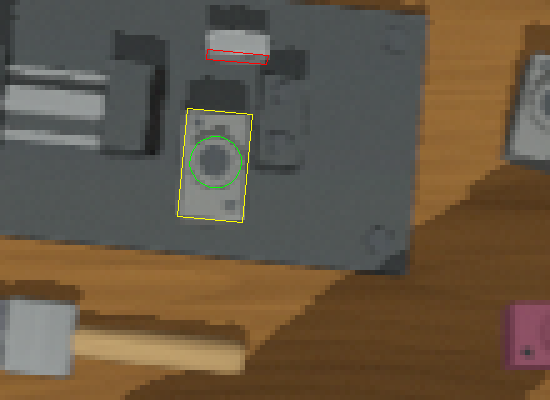

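View pics/ov_side.png

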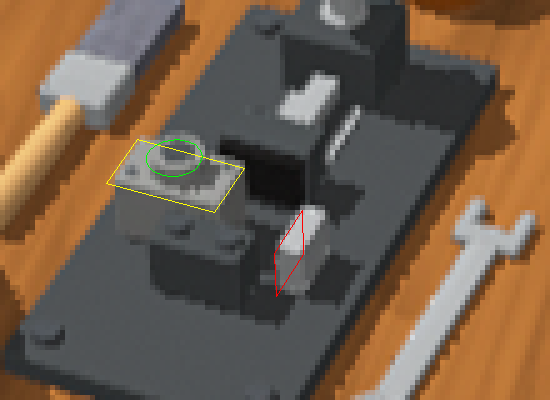

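drive_tool:
  series:
    - [[3,0,-12,0,42],[0,0,-10,0,42],[0,0,-8,0,42],[0,0,0,0,42],[0,0,0,0,20],[0,0,0,0,20],[0,0,0,0,20],[0,0,0,0,20]]
  force: 10

```text
clock: 4.65
tool_pos: [0.4334, -0.0434, 0.0576]
eef_rot: [0.998, -0.055, -0.007, 0.0]
contact_force: [0.1, 0.1, -4.0]
opening: 0.308
```

```bash
python3 - <<'E'
from h import *
s=sensors.get_state();print(s["q"].round(3),s["tool_pos"],s["eef_rot"].round(4),s["contact_force"],s["opening"]*88)
a=cams.snapshot("side")[200:320,220:380]
cv2.imwrite("pics/s3.png",cv2.resize(a,None,fx=5,fy=5,interpolation=2))
E
```

```text
[ 0.025  0.827 -0.049  2.247  0.406  0.089 -2.094] [ 0.43338409 -0.0433996   0.05755674] [ 9.985e-01 -5.500e-02 -6.900e-03  1.000e-04] [ 0.06559515  0.09891808 -3.96989807] 27.09038711441685
```

View pics/s3.png

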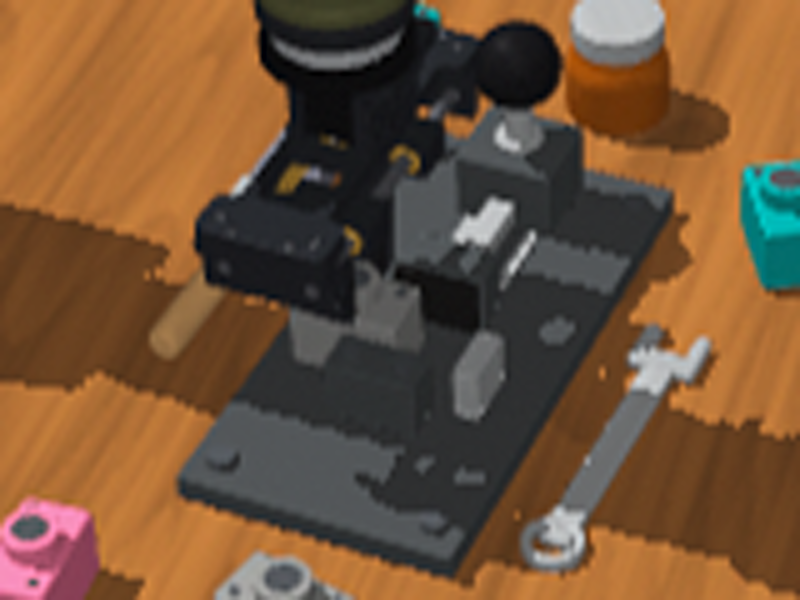

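drive_tool:
  series:
    - [[0,0,-1,0,20],[3,-0.7,0,0,20],[3,-0.7,0,0,20],[3,-0.7,0,0,20],[3,-0.7,0,0,20],[3,-0.7,0,0,20],[3,-0.7,0,0,20],[3,-0.7,0,0,20],[3,-0.4,0,0,20],[0,0,0,0,20]]

```text
clock: 5.7
tool_pos: [0.4537, -0.0486, 0.0569]
eef_rot: [0.998, -0.055, -0.01, 0.001]
contact_force: [-5.4, 1.8, 9.1]
opening: 0.316
```

drive_tool:
  series:
    - [[0,0,1,0,20],[0,0,0,0,20]]

```text
clock: 5.9
tool_pos: [0.4577, -0.0487, 0.0575]
eef_rot: [0.998, -0.055, -0.007, 0.0]
contact_force: [0.2, 0.4, -2.6]
opening: 0.311
```

```bash
python3 - <<'E'
from h import *
s=sensors.get_state();print(s["q"].round(3),s["tool_pos"],s["eef_rot"].round(4),s["contact_force"],s["moment"],s["opening"]*88)
a=cams.snapshot("side")[200:320,220:380]
cv2.imwrite("pics/s4.png",cv2.resize(a,None,fx=5,fy=5,interpolation=2))
E
```

```text
[ 0.06   0.832 -0.088  2.174  0.404  0.163 -2.08 ] [ 0.45771713 -0.04870353  0.05753601] [ 0.9985 -0.055  -0.0066  0.    ] [ 0.16990546  0.37394871 -2.62555277] [-0.00843907 -0.05158903  0.01046669] 27.334132071150698
```

View pics/s4.png

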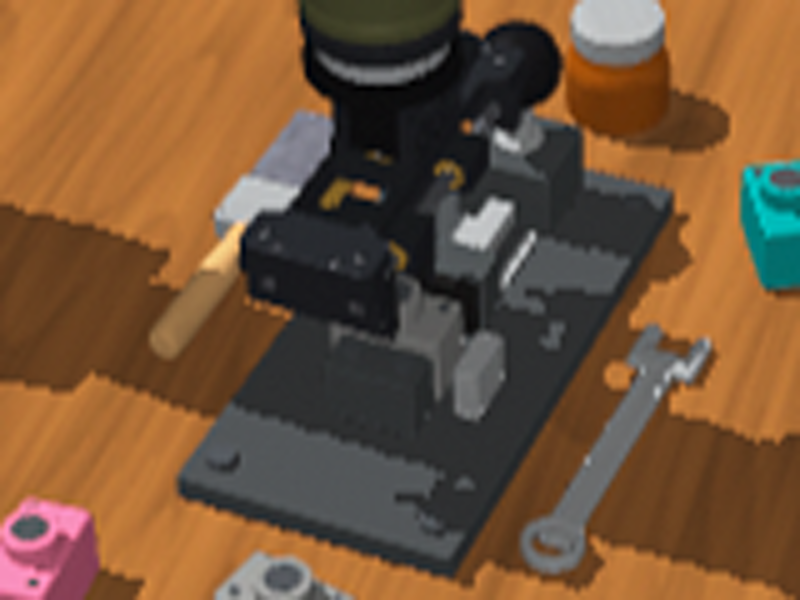

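drive_tool:
  series:
    - [[2,-0.2,-0.3,0,20],[2,-0.2,0,0,20],[2,-0.2,0,0,20],[0,0,0,0,20]]

```text
clock: 6.35
tool_pos: [0.464, -0.0493, 0.0571]
eef_rot: [0.998, -0.055, -0.007, 0.0]
contact_force: [0.4, -0.3, -2.9]
opening: 0.312
```

drive_tool:
  series:
    - [[1,-0.1,0,0,20],[1,-0.1,0,0,20],[1,-0.1,0,0,20]]

```text
clock: 6.65
tool_pos: [0.4664, -0.0496, 0.0572]
eef_rot: [0.998, -0.055, -0.007, 0.0]
contact_force: [-0.0, 0.2, -2.6]
opening: 0.312
```

drive_tool:
  series:
    - [[1,-0.1,0,0,20],[0,0,0,0,20]]

```text
clock: 6.85
tool_pos: [0.4669, -0.0496, 0.0571]
eef_rot: [0.998, -0.055, -0.008, 0.0]
contact_force: [-0.3, 0.4, -3.0]
opening: 0.311
```

drive_tool:
  series:
    - [[0,0,-0.5,0,20],[0,0,0,0,20]]

```text
clock: 7.05
tool_pos: [0.4667, -0.0496, 0.0569]
eef_rot: [0.998, -0.055, -0.007, 0.0]
contact_force: [-2.6, 0.4, 2.7]
opening: 0.312
```

drive_tool:
  series:
    - [[1,-0.1,0,0,20],[1,-0.1,0,0,20],[0,0,0,0,20]]

```text
clock: 7.35
tool_pos: [0.4669, -0.0497, 0.0569]
eef_rot: [0.998, -0.055, -0.009, 0.0]
contact_force: [-6.2, 1.2, 7.2]
opening: 0.316
```

drive_tool:
  series:
    - [[1,-0.1,0,0,20],[1,-0.1,0,0,20],[0,0,0,0,20]]

```text
clock: 7.65
tool_pos: [0.467, -0.0497, 0.0569]
eef_rot: [0.998, -0.055, -0.011, 0.001]
contact_force: [-8.4, 2.5, 9.9]
opening: 0.314
```

drive_tool:
  series:
    - [[-2,0.2,0,0,20],[0,0,0,0,34],[0,0,0,0,40],[0,0,0,0,44],[0,0,15,0,44],[0,0,30,0,60],[0,0,40,0,88],[0,30,40,0,88],[0,50,0,0,88],[0,50,0,0,88]]

```text
clock: 8.65
tool_pos: [0.4711, 0.0809, 0.1832]
eef_rot: [0.998, -0.057, -0.005, -0.001]
contact_force: [1.0, 0.0, -0.9]
opening: 0.926
```

```bash
cat > look.py <<'E'
import sys
from h import *
n=sys.argv[1];s=sensors.get_state();print(s["clock"],s["q"].round(3),s["tool_pos"],s["eef_rot"].round(4),s["contact_force"].round(2),s["moment"].round(3),s["opening"]*88)
p=np.load("fix.npy");out=[]
cx,cy=.005,float(sys.argv[2])/1e3
for c,o in(("top",(255,215)),("side",(240,215))):
    S=5;im=cams.snapshot(c);z=cv2.resize(im[o[1]:o[1]+80,o[0]:o[0]+100 if c=="top" else o[0]+100],None,fx=S,fy=S,interpolation=2)
    def poly(P,col):
        q=((proj(c,W(p,P))-o+.5)*S).astype(int);cv2.polylines(z,[q],True,col,1)
    poly([(cx+a,cy+b,.056) for a,b in((.03,.018),(.03,-.018),(-.03,-.018),(-.03,.018))],(0,255,255))
    poly([(.035,-.042+b,zz) for b,zz in((.017,.046),(-.017,.046),(-.017,.016),(.017,.016))],(0,0,255))
    t=np.linspace(0,6.28,40);poly([(.024*np.cos(a),.11+.024*np.sin(a),.108) for a in t],(0,255,0))
    cv2.imwrite(f"pics/{n}_{c}.png",z)
E
python3 look.py a -38
```

```text
8.65 [-0.108  0.601 -0.244  2.047  0.265  0.531 -2.226] [0.47110268 0.0809408  0.18322926] [ 9.984e-01 -5.680e-02 -4.700e-03 -5.000e-04] [ 0.98  0.04 -0.88] [ 0.081 -0.1   -0.037] 81.48901866841017
```

View pics/a_top.png

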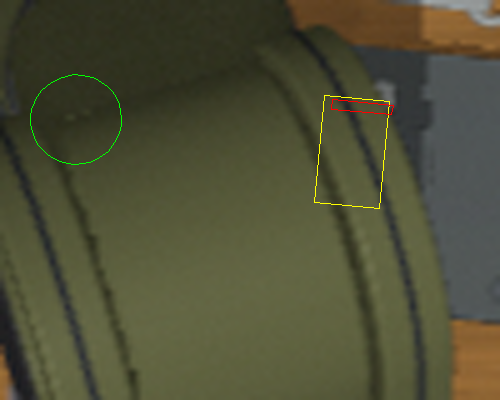

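View pics/a_side.png

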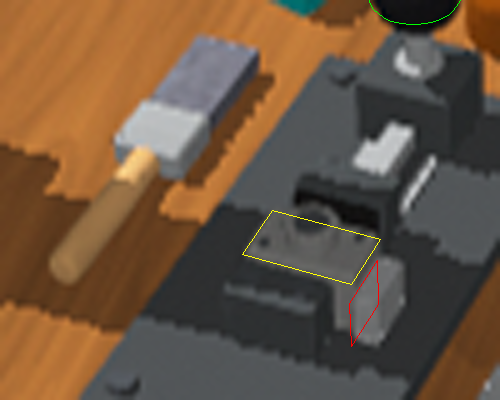

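```bash
python3 - <<'E'
from h import *
C={}
for c,(u,v) in(("top",(270,239)),("side",(323,213))):
    im=cv2.imread(f"pics/{c}0.png");g=im.max(2);h=16;r0=g[v-h:v+h,u-h:u+h]
    m=(r0<42).astype(np.uint8);n,l,st,ce=cv2.connectedComponentsWithStats(m);k=1+np.argmax(st[1:,4]);
    cnt=max(cv2.findContours((l==k).astype(np.uint8),0,1)[0],key=len);(x,y),rr=cv2.minEnclosingCircle(cnt)
    C[c]=(x+u-h,y+v-h);print(c,C[c],rr,st[k],ce[k]+[u-h,v-h])
    print(back(c,C[c],.108))
f=lambda P:np.concatenate([proj(c,P)[0]-C[c] for c in C])
s=least_squares(f,[.478,.096,.108]);print(s.x,f(s.x)); f2=lambda q:f([*q,.108]);s=least_squares(f2,[.478,.096]);print(s.x,f2(s.x))
print(proj("top",[.478,.096,.108])-proj("top",[.478,.120,.108]))
E
```

```text
top (269.5, 238.1666669845581) 8.959887504577637 [  7   7  18  18 234] [269.40598291 238.05128205]
[0.4790573  0.09648827 0.108     ]
side (322.75, 212.75) 8.55141544342041 [  8   8  17  17 226] [322.92035398 212.77433628]
[0.47781107 0.1006828  0.108     ]
[0.47880915 0.09639874 0.11119768] [-0.05750019 -0.11773749 -0.12633091  0.03402623]
[0.47874352 0.09760809] [-0.42438749  0.12243296  0.00520368  0.73353262]
[[ 9.09925573 -0.11925618]]
```

drive_tool:
  series:
    - [[0,0,0,0.15,88],[0,0,0,0.15,88],[0,0,0,0.15,88],[0,0,0,0.15,88],[0,0,0,0.15,88],[0,0,0,0.15,88],[0,0,0,0.15,88],[0,0,0,0.15,88],[0,0,0,0.15,88],[0,0,0,0.15,88]]

```text
clock: 9.75
tool_pos: [0.4697, 0.0795, 0.1815]
eef_rot: [0.766, 0.642, -0.005, 0.005]
contact_force: [1.2, -0.3, 0.6]
opening: 1.0
```

```bash
python3 - <<'E'
from h import *
s=sensors.get_state();print(s["clock"],s["q"].round(3),s["tool_pos"],s["eef_rot"].round(4))
E
```

```text
9.75 [ 0.141  0.664 -0.665  2.045  0.682  0.671 -1.158] [0.46974994 0.07952847 0.18152835] [ 0.7664  0.6424 -0.005   0.005 ]
```

drive_tool:
  series:
    - [[0,0,0,0.15,88],[0,0,0,0.15,88],[0,0,0,0.15,88],[0,0,0,0.15,88],[0,0,0,0.15,88],[0,0,0,0.15,88],[0,0,0,0.15,88],[0,0,0,0.15,88],[0,0,0,0.15,88],[0,0,0,0.15,88]]

```text
clock: 10.75
tool_pos: [0.4697, 0.0794, 0.1814]
eef_rot: [0.123, 0.992, -0.0, 0.007]
contact_force: [-0.5, 0.2, -0.1]
opening: 0.997
```

```bash
python3 - <<'E'
from h import *
s=sensors.get_state();print(s["clock"],s["q"].round(3),s["tool_pos"],s["eef_rot"].round(4))
E
```

```text
10.75 [ 0.347  0.79  -1.054  2.051  0.946  0.879  0.063] [0.469698   0.07944956 0.18143212] [ 1.230e-01  9.924e-01 -5.000e-04  7.000e-03]
```

drive_tool:
  series:
    - [[9,17.5,0,0.15,88],[0,0,0,0.15,88],[0,0,-40,0,88],[0,0,-30,0,88],[0,0,-22,0,88],[0,0,0,0,88],[0,0,0,0,88]]
  force: 8

```text
clock: 11.45
tool_pos: [0.4785, 0.0976, 0.0898]
eef_rot: [-0.024, 1.0, 0.001, 0.007]
contact_force: [0.5, 0.4, 0.6]
opening: 0.997
```

```bash
python3 look.py b -38
```

```text
11.45 [ 0.262  0.965 -0.982  2.082  1.209  0.824  0.125] [0.47853967 0.09756394 0.08982454] [-2.400e-02  9.997e-01  7.000e-04  6.800e-03] [0.52 0.36 0.57] [ 0.043 -0.112  0.016] 87.76371236739111
```

View pics/b_side.png

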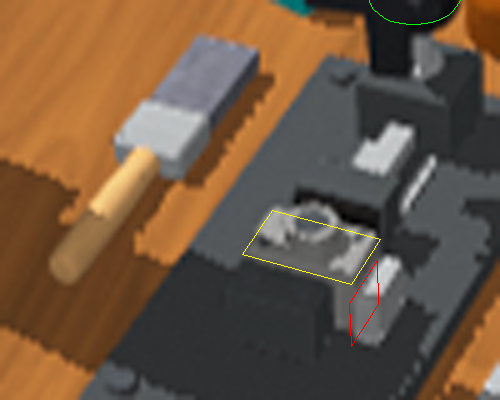

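drive_tool:
  series:
    - [[0,0,0,0,40],[0,0,0,0,40],[0,0,0,0,40],[0,0,0,0,40],[0,0,0,0,40]]
  force: 8

```text
clock: 12.05
tool_pos: [0.4784, 0.0976, 0.0898]
eef_rot: [-0.024, 1.0, 0.001, 0.007]
contact_force: [0.5, -0.4, 0.2]
opening: 0.564
```

```bash
cat > st.py <<'E'
from plant import sensors
import numpy as np
s=sensors.get_state();e=s["eef_rot"];print(round(s["clock"],2),s["q"].round(2),(s["tool_pos"]*1e3).round(1),"yaw",round(2*np.arctan2(e[1],e[0]),3),"F",s["contact_force"].round(2),"M",s["moment"].round(3),"open",round(s["opening"]*88.1,2))
E
python3 st.py
```

```text
12.05 [ 0.26  0.97 -0.98  2.08  1.21  0.82  0.12] [478.4  97.6  89.8] yaw 3.19 F [ 0.45 -0.36  0.23] M [ 0.033 -0.132 -0.025] open 49.68
```

drive_tool:
  series:
    - [[0,0,0,0,40],[0,0,0,0,40],[0,0,0,0,40],[0,0,0,0,40]]
  force: 35

```text
clock: 12.45
tool_pos: [0.4784, 0.0977, 0.0897]
eef_rot: [-0.024, 1.0, 0.001, 0.007]
contact_force: [-0.6, -0.1, 0.8]
opening: 0.521
```

```bash
python3 st.py
```

```text
12.45 [ 0.26  0.97 -0.98  2.08  1.21  0.82  0.12] [478.4  97.7  89.7] yaw 3.19 F [-0.59 -0.15  0.81] M [ 0.035 -0.204  0.015] open 45.93
```

drive_tool:
  series:
    - [[0,0,0,-0.1,40],[0,0,0,-0.1,40],[0,0,0,-0.1,40]]

```text
clock: 12.75
tool_pos: [0.4784, 0.0982, 0.0897]
eef_rot: [0.127, 0.992, 0.0, 0.007]
contact_force: [0.9, 1.4, -1.2]
opening: 0.52
```

```bash
python3 st.py
```

```text
12.75 [ 0.24  0.95 -0.94  2.08  1.19  0.79 -0.16] [478.4  98.2  89.7] yaw 2.887 F [ 0.87  1.37 -1.22] M [ 0.222 -0.137  0.144] open 45.79
```

drive_tool:
  series:
    - [[0,0,0,-0.1,40],[0,0,0,-0.1,40],[0,0,0,-0.1,40],[0,0,0,-0.1,40],[0,0,0,-0.1,40]]

```text
clock: 13.25
tool_pos: [0.4788, 0.0989, 0.0897]
eef_rot: [0.368, 0.93, -0.001, 0.007]
contact_force: [1.3, 1.8, -2.0]
opening: 0.521
```

```bash
python3 st.py;python3 look.py c -38
```

```text
13.25 [ 0.19  0.91 -0.85  2.08  1.15  0.73 -0.63] [478.8  98.9  89.7] yaw 2.387 F [ 1.32  1.81 -1.99] M [ 0.293 -0.284  0.186] open 45.86
13.25 [ 0.194  0.914 -0.855  2.08   1.152  0.726 -0.629] [0.47882631 0.09886021 0.08974969] [ 3.683e-01  9.297e-01 -9.000e-04  6.700e-03] [ 1.32  1.81 -1.99] [ 0.293 -0.284  0.186] 45.80624251172647
```

View pics/c_side.png

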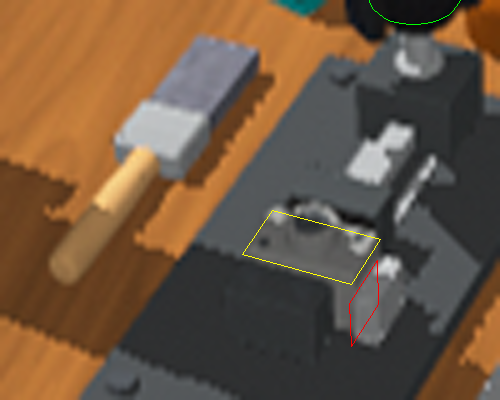

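drive_tool:
  series:
    - [[0,0,0,-0.1,40],[0,0,0,-0.1,40],[0,0,0,-0.1,40]]

```text
clock: 13.65
tool_pos: [0.4792, 0.0991, 0.0898]
eef_rot: [0.502, 0.865, -0.001, 0.006]
contact_force: [2.8, 4.0, -3.5]
opening: 0.519
```

```bash
python3 st.py;python3 look.py d -40
```

```text
13.65 [ 0.17  0.9  -0.8   2.08  1.12  0.69 -0.9 ] [479.2  99.1  89.8] yaw 2.09 F [ 2.79  3.96 -3.49] M [ 0.52  -0.508  0.231] open 45.7
13.65 [ 0.166  0.896 -0.802  2.077  1.12   0.687 -0.896] [0.47919056 0.09913934 0.08975372] [ 0.502   0.8649 -0.0015  0.0062] [ 2.79  3.96 -3.49] [ 0.52  -0.508  0.231] 45.65144405300628
```

View pics/d_side.png

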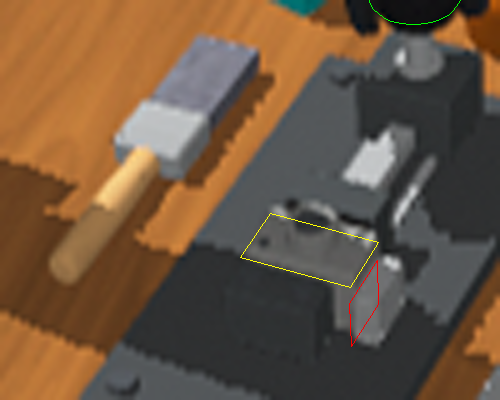

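drive_tool:
  series:
    - [[0,0,0,0,60],[0,0,0,0,60],[0,0,0,0,60]]

```text
clock: 14.05
tool_pos: [0.4777, 0.0966, 0.0895]
eef_rot: [0.501, 0.865, -0.004, 0.006]
contact_force: [-0.5, -0.0, 0.5]
opening: 0.681
```

```bash
python3 st.py
```

```text
14.05 [ 0.17  0.9  -0.8   2.08  1.12  0.69 -0.89] [477.7  96.6  89.5] yaw 2.091 F [-0.54 -0.    0.5 ] M [-0.029 -0.14  -0.005] open 59.95
```

drive_tool:
  series:
    - [[1.8,3,0,0,60],[0,0,0,0,60],[0,0,0,0,40],[0,0,0,0,40],[0,0,0,0,40],[0,0,0,0,40]]

```text
clock: 14.65
tool_pos: [0.4789, 0.0998, 0.0895]
eef_rot: [0.502, 0.865, -0.004, 0.006]
contact_force: [-4.3, -2.5, 4.0]
opening: 0.519
```

```bash
python3 st.py
```

```text
14.65 [ 0.16  0.9  -0.8   2.07  1.11  0.69 -0.89] [478.9  99.8  89.5] yaw 2.09 F [-4.27 -2.48  4.01] M [-0.49   0.905 -0.043] open 45.71
```

drive_tool:
  series:
    - [[0,0,0,-0.05,40],[0,0,0,-0.05,40]]

```text
clock: 14.85
tool_pos: [0.4791, 0.0999, 0.0895]
eef_rot: [0.545, 0.838, -0.005, 0.006]
contact_force: [-4.4, -2.1, 1.8]
opening: 0.52
```

```bash
python3 st.py
```

```text
14.85 [ 0.15  0.89 -0.78  2.07  1.1   0.68 -0.98] [479.1  99.9  89.5] yaw 1.989 F [-4.36 -2.1   1.81] M [-0.448  0.779  0.133] open 45.85
```

drive_tool:
  series:
    - [[-0.8,-0.6,0,-0.05,40],[0,0,0,-0.05,40]]

```text
clock: 15.05
tool_pos: [0.4793, 0.1, 0.0895]
eef_rot: [0.586, 0.81, -0.004, 0.006]
contact_force: [-1.9, 0.1, -0.3]
opening: 0.516
```

```bash
python3 st.py
```

```text
15.05 [ 0.14  0.88 -0.76  2.07  1.09  0.66 -1.07] [479.3 100.   89.5] yaw 1.889 F [-1.87  0.15 -0.25] M [-0.144  0.391  0.131] open 45.44
```

drive_tool:
  series:
    - [[0,0,0,-0.05,40],[0,0,0,-0.05,40]]

```text
clock: 15.25
tool_pos: [0.4795, 0.1, 0.0895]
eef_rot: [0.626, 0.78, -0.004, 0.006]
contact_force: [-0.6, -0.8, -0.8]
opening: 0.521
```

```bash
python3 st.py
```

```text
15.25 [ 0.13  0.88 -0.74  2.07  1.08  0.65 -1.16] [479.5 100.   89.5] yaw 1.789 F [-0.62 -0.77 -0.77] M [-0.207  0.355  0.139] open 45.86
```

drive_tool:
  series:
    - [[0,0,0,-0.05,40],[0,0,0,-0.05,40]]

```text
clock: 15.45
tool_pos: [0.4797, 0.1001, 0.0895]
eef_rot: [0.664, 0.747, -0.004, 0.006]
contact_force: [0.0, -1.1, -0.2]
opening: 0.523
```

```bash
python3 st.py; python3 look.py e -40
```

```text
15.45 [ 0.12  0.87 -0.72  2.07  1.06  0.64 -1.24] [479.7 100.1  89.5] yaw 1.689 F [ 0.   -1.13 -0.24] M [-0.191  0.264  0.136] open 46.07
15.45 [ 0.12   0.872 -0.723  2.07   1.062  0.636 -1.244] [0.47974019 0.10011761 0.0895278 ] [ 0.6642  0.7475 -0.004   0.0057] [ 0.   -1.13 -0.24] [-0.191  0.264  0.136] 46.01913020894993
```

View pics/e_side.png

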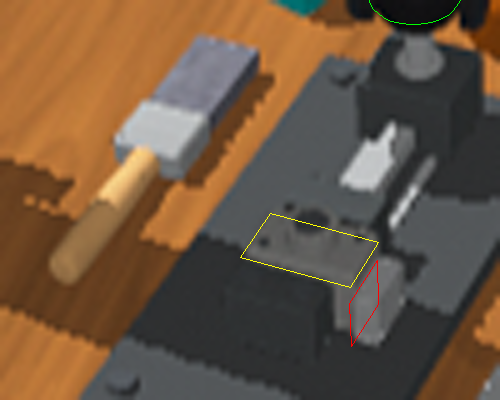

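Free-running torque is about 0.135 N m. From here I'll feel for the bite in small steps.

drive_tool:
  series:
    - [[0,0,0,-0.05,40],[0,0,0,-0.05,40]]

```text
clock: 15.75
tool_pos: [0.48, 0.1001, 0.0895]
eef_rot: [0.7, 0.714, -0.004, 0.006]
contact_force: [0.7, -0.8, -2.2]
opening: 0.518
```

```bash
python3 st.py
```

```text
15.75 [ 0.11  0.87 -0.7   2.07  1.05  0.62 -1.33] [480.  100.1  89.5] yaw 1.59 F [ 0.67 -0.79 -2.2 ] M [-0.194  0.061  0.142] open 45.63
```

drive_tool:
  series:
    - [[0,0,0,-0.05,40],[0,0,0,-0.05,40]]

```text
clock: 15.95
tool_pos: [0.4802, 0.1001, 0.0895]
eef_rot: [0.735, 0.678, -0.004, 0.005]
contact_force: [1.3, -0.4, -2.9]
opening: 0.521
```

```bash
python3 st.py
```

```text
15.95 [ 0.1   0.86 -0.68  2.07  1.03  0.61 -1.41] [480.2 100.1  89.5] yaw 1.49 F [ 1.31 -0.39 -2.94] M [-0.149 -0.023  0.186] open 45.89
```

drive_tool:
  series:
    - [[0,0,0,-0.05,40]]

```text
clock: 16.05
tool_pos: [0.4803, 0.1001, 0.0895]
eef_rot: [0.752, 0.659, -0.004, 0.005]
contact_force: [2.7, -1.7, -2.2]
opening: 0.52
```

```bash
python3 st.py; python3 look.py f -41
```

```text
16.05 [ 0.09  0.86 -0.67  2.07  1.02  0.6  -1.45] [480.3 100.1  89.5] yaw 1.44 F [ 2.66 -1.7  -2.23] M [-0.167 -0.074  0.286] open 45.8
16.05 [ 0.092  0.858 -0.67   2.068  1.021  0.6   -1.452] [0.48030867 0.10008621 0.0895293 ] [ 0.7519  0.6593 -0.0043  0.0053] [ 2.66 -1.7  -2.23] [-0.167 -0.074  0.286] 45.74463096205975
```

View pics/f_side.png

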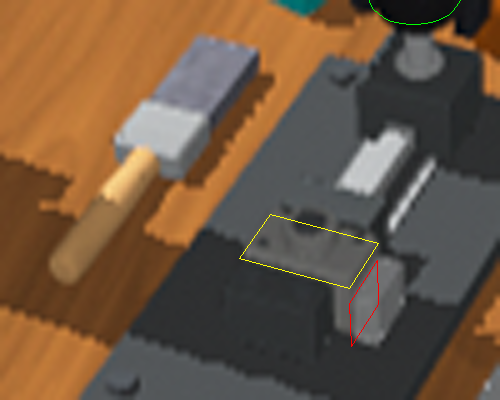

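drive_tool:
  series:
    - [[0,0,0,0,40],[0,0,0,0,40]]

```text
clock: 16.35
tool_pos: [0.4803, 0.1001, 0.0896]
eef_rot: [0.752, 0.66, -0.004, 0.005]
contact_force: [3.6, -1.0, -5.1]
opening: 0.516
```

```bash
python3 st.py
```

```text
16.35 [ 0.09  0.86 -0.67  2.07  1.02  0.6  -1.45] [480.3 100.1  89.6] yaw 1.441 F [ 3.56 -0.98 -5.06] M [-0.105 -0.507  0.014] open 45.49
```

drive_tool:
  series:
    - [[0,0,0,-0.02,40]]

```text
clock: 16.45
tool_pos: [0.4803, 0.1001, 0.0896]
eef_rot: [0.758, 0.652, -0.004, 0.005]
contact_force: [5.2, -1.1, -6.2]
opening: 0.517
```

```bash
python3 st.py
```

```text
16.45 [ 0.09  0.86 -0.67  2.07  1.02  0.6  -1.47] [480.3 100.1  89.6] yaw 1.42 F [ 5.19 -1.12 -6.16] M [-0.145 -0.74   0.275] open 45.57
```

drive_tool:
  series:
    - [[1.5,-0.3,-0.5,0,40],[0,0,0,0,40]]

```text
clock: 16.65
tool_pos: [0.4804, 0.1001, 0.0895]
eef_rot: [0.758, 0.652, -0.005, 0.005]
contact_force: [-0.1, -0.2, 1.3]
opening: 0.52
```

```bash
python3 st.py;python3 st.py
```

```text
16.65 [ 0.09  0.86 -0.67  2.07  1.01  0.6  -1.46] [480.4 100.1  89.5] yaw 1.421 F [-0.12 -0.23  1.33] M [-0.084  0.179  0.041] open 45.79
16.65 [ 0.09  0.86 -0.67  2.07  1.01  0.6  -1.46] [480.4 100.1  89.5] yaw 1.421 F [-0.12 -0.23  1.33] M [-0.084  0.179  0.041] open 45.79
```

drive_tool:
  series:
    - [[0,0,0,-0.01,40]]

```text
clock: 16.75
tool_pos: [0.4804, 0.1001, 0.0895]
eef_rot: [0.761, 0.648, -0.005, 0.005]
contact_force: [-0.4, -0.1, 3.8]
opening: 0.517
```

```bash
python3 st.py
```

```text
16.75 [ 0.09  0.86 -0.67  2.07  1.01  0.6  -1.47] [480.4 100.1  89.5] yaw 1.411 F [-0.39 -0.05  3.83] M [-0.051  0.285  0.188] open 45.56
```

drive_tool:
  series:
    - [[0,0,0,-0.01,40]]

```text
clock: 16.85
tool_pos: [0.4804, 0.1001, 0.0894]
eef_rot: [0.765, 0.644, -0.005, 0.005]
contact_force: [-1.1, -0.2, 3.9]
opening: 0.52
```

```bash
python3 st.py
```

```text
16.85 [ 0.09  0.86 -0.66  2.07  1.01  0.6  -1.48] [480.4 100.1  89.4] yaw 1.4 F [-1.14 -0.18  3.86] M [-0.049  0.34   0.261] open 45.86
```

drive_tool:
  series:
    - [[0,0,0,-0.02,40]]

```text
clock: 16.95
tool_pos: [0.4805, 0.1, 0.0894]
eef_rot: [0.771, 0.636, -0.005, 0.005]
contact_force: [-1.2, -0.8, 6.2]
opening: 0.522
```

```bash
python3 st.py
```

```text
16.95 [ 0.09  0.86 -0.66  2.07  1.01  0.59 -1.5 ] [480.5 100.   89.4] yaw 1.38 F [-1.18 -0.81  6.25] M [-0.074  0.459  0.275] open 45.96
```

drive_tool:
  series:
    - [[0,0,0,-0.02,40]]

```text
clock: 17.05
tool_pos: [0.4805, 0.1001, 0.0894]
eef_rot: [0.778, 0.628, -0.005, 0.005]
contact_force: [-2.4, -0.5, 4.5]
opening: 0.52
```

```bash
python3 st.py
```

```text
17.05 [ 0.08  0.85 -0.65  2.07  1.    0.59 -1.51] [480.5 100.1  89.4] yaw 1.359 F [-2.38 -0.46  4.48] M [-0.103  0.424  0.255] open 45.85
```

drive_tool:
  series:
    - [[0,0,0,-0.02,40]]

```text
clock: 17.15
tool_pos: [0.4805, 0.1, 0.0894]
eef_rot: [0.784, 0.621, -0.005, 0.005]
contact_force: [-1.0, -0.9, 5.6]
opening: 0.524
```

```bash
python3 st.py
```

```text
17.15 [ 0.08  0.85 -0.65  2.07  1.    0.59 -1.53] [480.5 100.   89.4] yaw 1.339 F [-1.01 -0.87  5.58] M [-0.054  0.337  0.243] open 46.16
```

```bash
python3 look.py g -41; python3 - <<'E'
import cv2,numpy as np
a=cv2.imread("pics/f_side.png");b=cv2.imread("pics/g_side.png")
cv2.imwrite("pics/fg.png",np.hstack([a[130:,120:],b[130:,120:]]))
E
```

```text
17.15 [ 0.082  0.853 -0.65   2.065  1.     0.587 -1.531] [0.4805477  0.10001731 0.08943037] [ 0.784   0.6207 -0.0052  0.0046] [-1.01 -0.87  5.58] [-0.054  0.337  0.243] 46.11251405624777
```

View pics/fg.png

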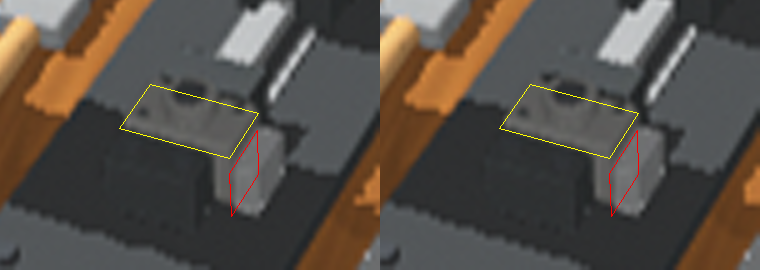

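drive_tool:
  series:
    - [[0,0,0,-0.03,40]]

```text
clock: 17.35
tool_pos: [0.4807, 0.1, 0.0894]
eef_rot: [0.793, 0.609, -0.005, 0.005]
contact_force: [-0.7, 0.3, 6.1]
opening: 0.515
```

```bash
python3 st.py
```

```text
17.35 [ 0.08  0.85 -0.64  2.06  0.99  0.58 -1.56] [480.7 100.   89.4] yaw 1.309 F [-0.69  0.28  6.05] M [-0.075  0.406  0.344] open 45.34
```

drive_tool:
  series:
    - [[0,0,0,0,40],[0,0,0,0,40]]

```text
clock: 17.55
tool_pos: [0.4806, 0.1, 0.0894]
eef_rot: [0.793, 0.609, -0.005, 0.005]
contact_force: [-1.7, 0.1, 5.3]
opening: 0.518
```

```bash
python3 st.py
```

```text
17.55 [ 0.08  0.85 -0.64  2.06  0.99  0.58 -1.55] [480.6 100.   89.4] yaw 1.31 F [-1.67  0.09  5.29] M [-0.032  0.398  0.094] open 45.62
```

drive_tool:
  series:
    - [[0,0,0,0,60],[0,0,0,0,75],[0,0,0,0,88],[0,0,0,0,88],[0,0,15,0,88],[0,0,40,0,88],[0,0,50,0,88],[-10,30,40,0,88],[-10,50,0,0,88],[-10,50,0,0,88]]

```text
clock: 18.55
tool_pos: [0.4521, 0.228, 0.2347]
eef_rot: [0.794, 0.608, -0.004, 0.005]
contact_force: [0.6, 0.0, -0.3]
opening: 0.995
```

drive_tool:
  series:
    - [[-10,50,0,0,88],[-10,50,0,0,88],[-10,50,0,0,88],[0,0,0,0,88]]

```text
clock: 18.95
tool_pos: [0.4176, 0.3831, 0.2343]
eef_rot: [0.79, 0.613, -0.003, 0.001]
contact_force: [-0.3, 0.3, -0.5]
opening: 0.995
```

```bash
python3 look.py k -41; python3 - <<'E'
import cv2,numpy as np
cv2.imwrite("pics/kk.png",cv2.resize(np.hstack([cv2.imread("pics/k_top.png"),cv2.imread("pics/k_side.png")]),(800,320)))
E
```

```text
18.95 [-0.358  0.73  -0.828  1.725  0.63   0.982 -1.678] [0.41762886 0.38312789 0.23434776] [ 7.899e-01  6.133e-01 -3.300e-03  7.000e-04] [-0.28  0.32 -0.48] [-0.084 -0.053 -0.034] 87.58335548275008
```

View pics/k_top.png

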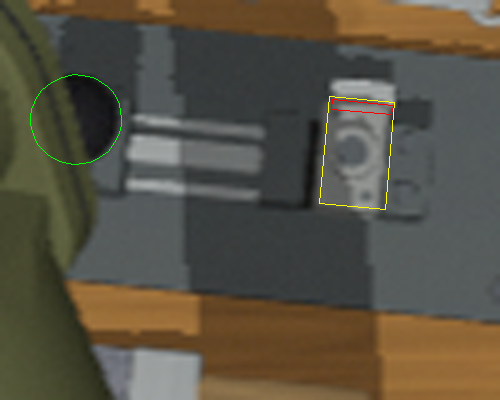

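View pics/k_side.png

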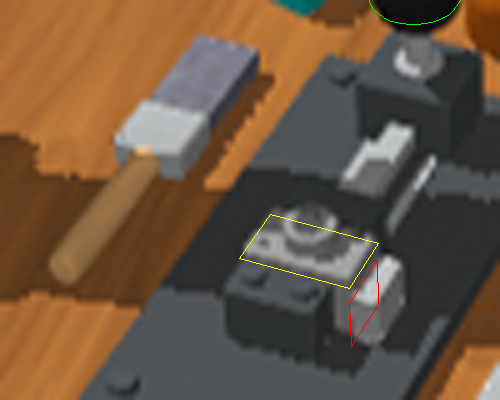

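```bash
python3 - <<'E'
from h import *
for c,o in(("top",(300,225)),("side",(275,240))):
    im=cams.snapshot(c)[o[1]:o[1]+45,o[0]:o[0]+55]
    z=cv2.resize(im,None,fx=12,fy=12,interpolation=2);z=np.clip(z.astype(float)*2,0,255).astype(np.uint8);cv2.imwrite(f"pics/m_{c}.png",z)
E
```

```text
(no output)
```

View pics/m_top.png

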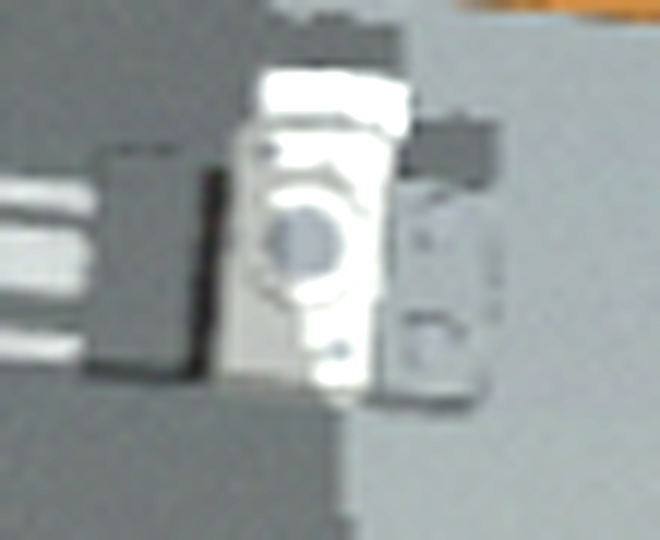

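View pics/m_side.png

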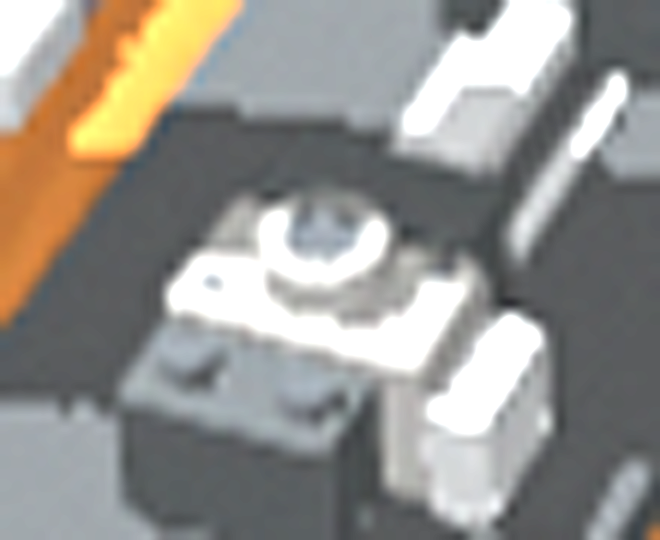

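```bash
python3 - <<'E'
from plant import r
print(r.finish_job())
E
```

```text
the job is handed in; nothing more can be done
None
```

The casting is clamped against the end stop, and I handed the job in at about 19 s of the 72 s allowed. The squeeze was probably a little above the 15 N asked for.

- **Moving the casting:** I could not get the fingers low enough behind it to push its end face; a wrist joint was at its limit. Instead I took it lightly by its boss (10 N) and drew it along the bed. It stopped moving with the boss at x = 0.467 m, where it should be when home, and the push force rose to about 8 N. For part of the way the force readings suggest it was just clear of the bed rather than sliding on it.
- **Turning the knob:** I turned the ball about 1.9 rad clockwise at 35 N grip. I let go and recentred once, after about 1.1 rad, before the jaw touched the casting.
- **Squeeze:** The torque readings were noisy (0.24–0.34 N m, against 0.138 N m before the jaw bore). My estimate is 15–20 N at the end. The single highest reading suggests about 21 N, still under 25 N. It should have eased to about 12 N when I let go, but I could not measure that directly.
- **Last pictures:** They show the rubber face on the casting, the casting against the fixed jaw, and its end against the stop with no visible gap. The gripper was clear and touching nothing. I did not check the other objects on the bench again one by one, but no unexpected contact force showed up.

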